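Roll down the binding of a banjo rim on a floating carriage

TASK

Pick up the ball roller by its handle and press down the freshly glued binding round the front of the banjo rim: bring the ball on at the left end mark and press there for a second, roll along to the middle mark and stay three seconds on it, then roll on to the right end mark and press for another second. Press with about 8 N (never under 4.5 N or over 12 N while you dwell), without easing off between the marks; the rim floats on a sprung carriage that runs away sideways under the ball, so keep it off its stops. Then ease the ball off at the right end mark and finish holding the tool upright in the gripper, clear of the rim, with the rim come to rest; leave the glue bottle, the tin and the tape roll on the bench alone.

Things in the scene. Friction and masses are not known exactly. Their poses are not given: they have to be found in the camera images.
- tool: Ball roller, a hand tool standing upright on the bench to the robot's left or right: at the bottom a steel ball, radius 25 mm with a flat foot, that turns freely about the tool's upright axis (rolls along an edge without dragging); above it a 30 x 30 mm square wooden handle, 59 to 121 mm above the origin. Origin: centre of the underside; z up, x and y square to the handle's faces. 0.27 kg.
- grip (a point): Middle of the tool's handle, where to hold it, 87 mm above the tool's origin.
- roller (a point): Centre of the tool's ball, 25 mm above the tool's origin (62 mm below grip).
- fixture: Fixed base plate of the floating fixture on the bench, 340 (x) x 440 (y) x 12 mm. Its x axis points away from the robot (turned by up to 0.2 rad), y to the robot's left. The origin lies on the bench under the rim's centre at rest. All its parts keep these directions; nothing turns.
- press (a joint): How far (m) the whole cross slide with rim has been pushed away along the fixture's +x: 0 at rest, stop at 0.11. Return spring 160 N/m (0.05 m is 8 N), damping 28 N s/m, no friction; moving mass about 5.5 kg.
- sway (a joint): Sideways position (m) of the rim along the fixture's +y: 0 at rest, stops at -0.14 and 0.14 (keep 10 mm off). Centring spring 28 N/m, damping 5 N s/m, no friction, mass 4.5 kg (varies by a fifth). A ball pressed on left of the centre line pushes the rim right and vice versa, at 8 N beating the spring: if the ball stops the rim runs off; if it stays 45 mm left on the rim, sway settles near -0.08.
- rim_centre (a point): Axis of the banjo rim, an upright wooden drum with a pale head, radius 140 mm, from 55 to 105 mm above the bench. The point is 85 mm above the bench, the height of the binding (pale stripe) and right for the ball's centre. x and y are the fixture's. Moves with press (+x) and sway (+y). Ball and rim touch when their axes are 165 mm apart.
- mark_left (a point): Left end mark, a short black line on the drum head's front edge; this point is on the rim's face at binding height. The ball's centre is at the mark when it lies 45 mm left (+y) of rim_centre, on the robot's side; on the mark is within about 15 mm.
- mark_mid (a point): Middle mark, the longer black line on the robot's side of the drum: ball centre at the same y (fixture axes) as rim_centre, within 15 mm.
- mark_right (a point): Right end mark, short black line; ball centre 45 mm right (-y) of rim_centre, within about 15 mm.
- glue: Bystander: white glue bottle, 48 mm across, 130 mm tall. Leave it where it is.
- tin: Bystander: steel can, 72 mm across, 85 mm tall. Leave it where it is.
- tape: Bystander: roll of tape lying flat, 100 mm across, 24 mm high. Leave it where it is.

How it is judged (in metres and radians):
On the way, in this order (a step that is already met when the one before it is completed fails the run):
1. tool lifted off the bench in the gripper (height (world z) of roller above 0.045 m and contact force between tool and the fingers above 1 N), for 0.2 s.
2. ball presses at the left end mark with 4.5 to 12 N, one second (y of roller in the frame of rim_centre between 0.028 and 0.062 m and x of roller in the frame of rim_centre below 0 m and contact force between tool and sway between 4.5 and 12 N), for 1 s.
3. ball presses at the middle mark (within 15 mm) with 4.5 to 12 N, three seconds (y of roller in the frame of rim_centre between -0.015 and 0.015 m and x of roller in the frame of rim_centre below 0 m and contact force between tool and sway between 4.5 and 12 N), for 3 s.
4. ball presses at the right end mark with 4.5 to 12 N, one second (y of roller in the frame of rim_centre between -0.062 and -0.028 m and x of roller in the frame of rim_centre below 0 m and contact force between tool and sway between 4.5 and 12 N), for 1 s.
At the end, for the whole second after the job is handed in: The tool is held upright (within 0.25 rad) and still in the gripper, its ball more than 15 mm off the bench and at least 25 mm clear of the rim, and the rim is at rest (under 30 mm/s) within 20 mm of its middle sideways position and within 10 mm of its rest position in press (height (world z) of roller between 0.04 and 0.4 m and horizontal distance between roller and rim_centre above 0.19 m and angle between tool's own z axis and vertical below 0.25 rad and contact force between tool and the fingers above 1 N and contact force between tool and sway below 0.2 N and value of joint sway between -0.02 and 0.02 m and value of joint press below 0.01 m and linear speed of sway below 0.03 m/s and linear speed of tool below 0.05 m/s); the arm keeps its last pose, push and grip.
It fails at once if between the marks (ball within 25 mm of the centre line) the pressure drops below 3 N or contact is lost (y of roller in the frame of rim_centre between -0.025 and 0.025 m and x of roller in the frame of rim_centre below 0 m and horizontal distance between roller and rim_centre below 0.195 m and value of joint press below 0.019 m and height (world z) of roller below 0.115 m).
It fails at once if the ball presses with more than 18 N (contact force between tool and sway above 18 N).
It fails at once if the floating fixture comes within 10 mm of a stop, sideways or in press (value of joint sway above 0.13 m or value of joint sway below -0.13 m or value of joint press above 0.1 m).
It fails at once if the rim is pushed with the arm or fingers instead of the tool (contact force between any of the arm, the fingers and sway above 1 N).
It fails at once if a bystander is moved by more than 30 mm (distance of any of glue, tin, tape from where it was at the start of the episode above 0.03 m).
It also fails if it takes over 72 s, if anything falls off the work surface, if the arm or the gripper's body presses on something with over 40 N, if the wrist force passes 120 N, or if a joint passes its speed limit or range.

ROBOT

A 6-joint arm with a two-finger parallel gripper is mounted at the origin on the work surface. World frame = base frame: x ahead of the robot, y to its left, z up, the work surface at z = 0. Lengths are in mm, angles in degrees, forces in N, time in s.
With the tool pointing down it reaches from about 300 to 850 mm from the base axis. Payload 4.2 kg.
Tool frame: the origin (TCP) lies midway between the tips of the shut fingers; the grasp point (between the pads) lies 19 mm behind it; z points along the fingers, y is the line along which they close (so a half turn about z gives the same grasp; the last joint's range is limited). The gripper opens to 91 mm and grips with 3 to 60 N. Pads are 32 mm wide; open, the fingers measure 118 mm over their backs; the gripper's body (76 mm by 178 mm) begins 60 mm behind the grasp point.
Start: joints at [66.119, 18.312, 89.639, -0, 72.044, -1.146], TCP at [222.223, 530.339, 213.976] pointing down, gripper open.
Joint ranges: [-177.97, 177.97], [-48.28, 115.42], [12.27, 149.76], [-77.06, 257.06], [2.81, 150.46], [-146.56, 146.56]. Speed limits (degrees/s): [147.25, 147.25, 180, 180, 180, 180].

INTERFACE

Orientations are given as [roll, pitch, yaw] about the fixed x, y, z axes, in that order (R = Rz(yaw) Ry(pitch) Rx(roll)).
In Python, from workcell import state, grab_frame, camera_model, workorder gives the robot as it stands.
- The arm moves only by the tool carry_out, never from a script. Its argument "commands" is a list of rows, each a list of 7 numbers: the turn, a rotation vector about the tool's x, y, z in degrees, then the shift along the tool's x, y, z in mm, then the opening, from -1 (shut) to 1 (fully open). In form: [[ax, ay, az, dx, dy, dz, hand], ...]. A call has 1 to 20 rows; each row is the pose to reach, as a shift and turn from the pose commanded when the call began, along the tool's axes at that moment; what a row does not reach only later rows make up. A row lasts 1/10 s, in which the tool goes at most 50 mm and 8.59 degrees, less where a joint would pass 70% of its speed; a pose out of reach is approached as far as the arm can. A call with a gripper value outside its range is refused whole. The fingers move at their own pace and stop on an object; "force" is the grip in N (left out, the last holds). Time passes only in rows, so rows that repeat a pose let the fingers close. It gives the time, the measured TCP pose, the force, the opening and the grip force at its end, in the units of the state.
- state(): the state, without advancing time (a new reading comes with each control period).
- grab_frame(name): name is "scene" or "top"; returns the picture (400x640x3 uint8, red, green, blue); there is no depth.
- camera_model(name): a dict with "fx", "fy", "cx", "cy" (pixels), "dist" ([k1, k2, p1, p2, k3] as OpenCV has them; the pictures are not rectified), "origin" and "rotation" of the camera in the world. Camera axes: x right, y up, looking along -z (the intrinsics and any distortion apply to the point x, -y, -z); pixel columns grow to the right and rows downward; lengths in mm; the calibration is good to about 2 mm. A picture is of the moment at which its call begins. camera_model takes no time and is no camera call.
- workorder.job_done(): hands the job in; it is judged then, once.
The state is a dict: "time_s": time; "qpos": joint angles; "qvel": joint speeds; "effort": joint torques, N m; "ee_pos": TCP position; "ee_rot": TCP orientation; "force": force on the tool from outside, world axes, zero at the start; "torque": the same for the moment, N m; "gripper_width": finger opening in mm; "gripper_force": force on a finger pad.
Only numpy, scipy, OpenCV 4.12 (cv2) and the standard library are available. Lean on these libraries where they do the work, as an engineer would, in place of code of your own. Each camera call takes 0.05 s, during which the arm holds its last target. There are 200 camera calls.

## Working session

There is one attempt and no reset: what is moved stays moved. The work goes in short steps, Python scripts to look and compute and a tool call to move; the robot and the scene stay as the last step left them, time stands still between calls to the robot, and variables do not carry over. Pictures are saved under pics/ and viewed, at most 10 in all, crops included, and the job is handed in when it is done.

Besides the shell and the picture viewer there is one more tool, called after ">>>" as name(argument=value, ...) on one line, values as JSON. carry_out: Moves the arm, as the interface text tells. Its arguments: {"type":"object","properties":{"commands":{"type":"array"},"force":{"type":"number"}},"required":["commands"]}

```bash
mkdir -p pics; python3 - <<'E'
from workcell import *
import cv2
for n in("scene","top"):
    cv2.imwrite(f"pics/{n}0.png",grab_frame(n)[:,:,::-1])
    print(n,camera_model(n))
s=state();print(s)
E
```

```text
scene {'fx': 518.6923312238843, 'fy': 518.6923312238843, 'cx': 309.2791923719612, 'cy': 200.81479056586957, 'dist': array([-0.0071807,  0.       ,  0.       ,  0.       ,  0.       ]), 'origin': array([1129.64035367,  653.04608078, 1130.07339883]), 'rotation': array([ 41.3121504 ,   0.23803632, 137.30545178])}
top {'fx': 502.2051033761993, 'fy': 502.2051033761993, 'cx': 318.63090487627727, 'cy': 200.63852338191313, 'dist': array([-0.02961351,  0.        ,  0.        ,  0.        ,  0.        ]), 'origin': array([ 184.10853353,  -24.55180801, 1616.96731566]), 'rotation': array([ 11.79958305,   0.23519014, -89.39450588])}
{'time_s': 0.1, 'qpos': array([ 6.61206284e+01,  1.83451032e+01,  8.96963772e+01, -1.53479806e-03,
        7.20434398e+01, -1.14660626e+00]), 'qvel': array([ 0.11299027,  0.01533899, -0.17150765,  0.00886736, -0.01212937,
       -0.06569502]), 'effort': array([-1.51242395e-03, -4.13329589e+01, -2.32510650e+01,  7.27124163e-02,
        4.21103602e-02, -4.85180954e-05]), 'ee_pos': array([222.03997698, 529.93621057, 213.25376176]), 'ee_rot': array([-1.79915068e+02, -2.40269726e-04,  1.57267709e+02]), 'force': array([-0.55925181,  0.16114569, -0.35119231]), 'torque': array([-0.03264163, -0.02036987, -0.00210056]), 'gripper_force': 0.0, 'gripper_width': 91.07980367856182}
```

View pics/scene0.png

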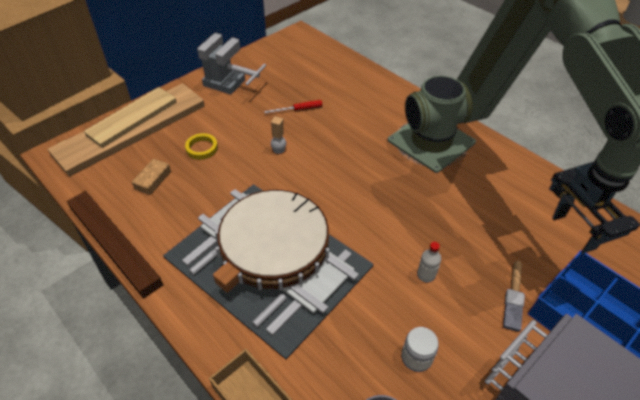

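View pics/top0.png

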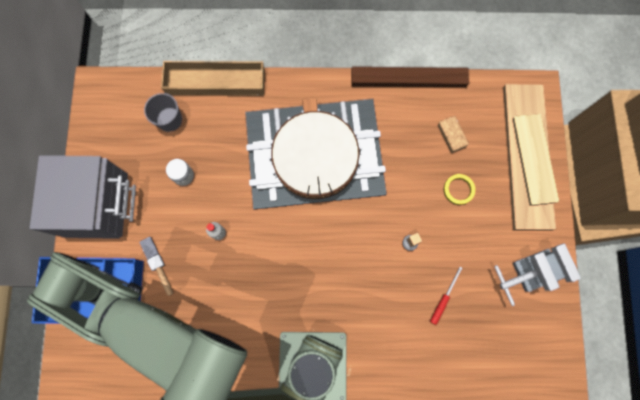

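The scene view shows the drum at about (273,232), with the tool at (279,135). In the top view the drum is at (316,153) and the tool handle top is at (414,239), to the robot's right. Next I'll enlarge crops for measuring.

```bash
cat > h.py <<'E'
import numpy as np, cv2
from scipy.spatial.transform import Rotation as Ro
from workcell import *
def cam(n):
    c=camera_model(n); R=Ro.from_euler('xyz',c['rotation'],degrees=True).as_matrix()@np.diag([1,-1,-1])
    K=np.array([[c['fx'],0,c['cx']],[0,c['fy'],c['cy']],[0,0,1]]); return K,c['dist'],R,c['origin']
def ray(n,px):
    K,d,R,o=cam(n); p=cv2.undistortPoints(np.array(px,float).reshape(-1,1,2),K,d).reshape(-1,2)
    return o,np.c_[p,np.ones(len(p))]@R.T
def atz(n,px,z):
    o,v=ray(n,px); return o+v*((z-o[2])/v[:,2])[:,None]
def proj(n,P):
    K,d,R,o=cam(n); return cv2.projectPoints((np.array(P,float).reshape(-1,3)-o)@R,np.zeros(3),np.zeros(3),K,d)[0].reshape(-1,2)
E
python3 - <<'E'
from h import *
t=cv2.imread('pics/top0.png');s=cv2.imread('pics/scene0.png')
a=cv2.resize(t[215:265,380:440],(480,400),interpolation=cv2.INTER_CUBIC)   # x8
b=cv2.resize(s[105:165,250:310][:50],(320,267),interpolation=cv2.INTER_CUBIC)
c=cv2.resize(s[108:158,255:295],(320,400),interpolation=cv2.INTER_CUBIC) #x8
cv2.imwrite('pics/c1.png',np.hstack([a,c]))
cv2.imwrite('pics/c2.png',cv2.resize(t[95:215,240:390],(750,600),interpolation=cv2.INTER_CUBIC)) #x5
# head ellipse
hsv=cv2.cvtColor(t,cv2.COLOR_BGR2HSV); m=((hsv[...,2]>170)&(hsv[...,1]<70)).astype(np.uint8)
cs,_=cv2.findContours(m[100:215,240:390],cv2.RETR_EXTERNAL,cv2.CHAIN_APPROX_NONE)
k=max(cs,key=cv2.contourArea)
print(cv2.boundingRect(k),cv2.contourArea(k))
print(atz('top',[[407,243]],10),atz('top',[[414,239]],121), atz('scene',[[279,150]],0),atz('top',[[316,153]],105),atz('top',[[320,185]],105))
E
```

```text
(6, 1, 140, 100) 7942.0
[[ 383.41911954 -299.84629723   10.        ]] [[ 381.88545817 -302.12670684  121.        ]] [[ 384.3573174  -303.47893773    0.        ]] [[652.54903098  -5.13607025 105.        ]] [[549.38126367 -18.72355262 105.        ]]
```

View pics/c1.png

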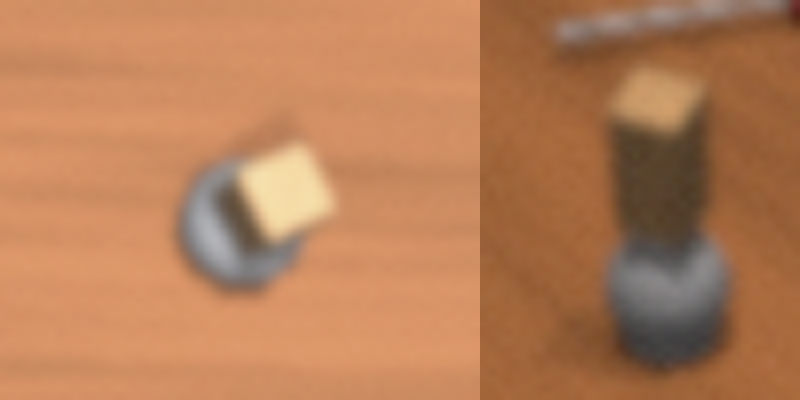

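View pics/c2.png

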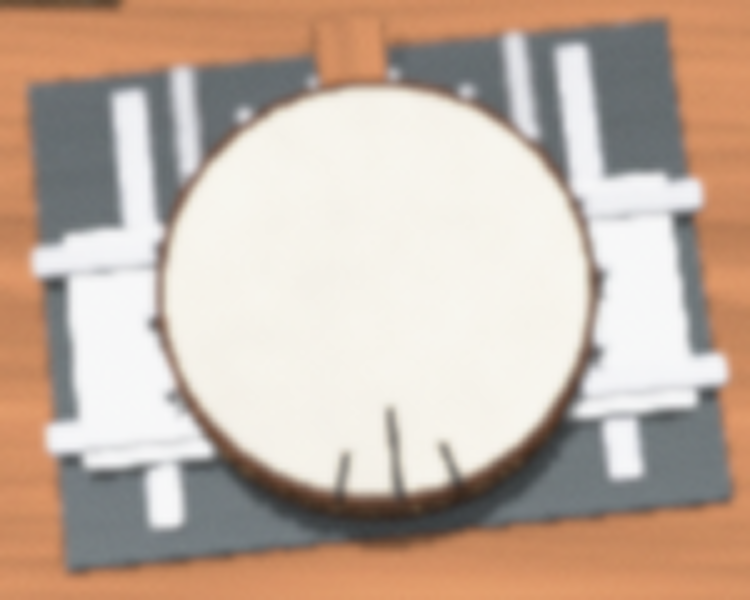

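The handle's top corners in the crop are about (238,182), (303,142), (338,208) and (270,245). The drum head spans x 162 to 595 and y 83 to 500. The plate corners are about (30,85), (665,22), (732,498) and (68,570), and the mid mark runs from (390,408) to (400,497).

```bash
python3 - <<'E'
from h import *
from scipy.optimize import least_squares
up=lambda P,s,o:(np.array(P,float)+.5)/s-.5+np.array(o)
h=atz('top',up([[238,182],[303,142],[338,208],[270,245]],8,[380,215]),121)
print('handle',h.mean(0),[np.degrees(np.arctan2(*(h[(i+1)%4]-h[i])[1::-1])) for i in range(4)],[np.linalg.norm(h[(i+1)%4]-h[i]) for i in range(4)])
hs=atz('scene',up(np.array([[642,65],[707,85],[665,133],[610,115]])-[480,0],8,[255,108]),121)
print('scene handle',hs.mean(0),[np.degrees(np.arctan2(*(hs[(i+1)%4]-hs[i])[1::-1])) for i in range(4)])
p=atz('top',up([[30,85],[665,22],[732,498],[68,570]],5,[240,95]),12)
print('plate',p.mean(0),[np.degrees(np.arctan2(*(p[(i+1)%4]-p[i])[1::-1])) for i in range(4)],[np.linalg.norm(p[(i+1)%4]-p[i]) for i in range(4)])
e=atz('top',up([[162,290],[595,290],[375,83],[375,499],[225,140],[530,140],[212,425],[555,420]],5,[240,95]),105)
f=least_squares(lambda q:np.hypot(e[:,0]-q[0],e[:,1]-q[1])-q[2],[650,0,140]);print('rim',f.x,f.fun)
m=atz('top',up([[390,408],[400,497]],5,[240,95]),105);d=m[0]-m[1];print('mark',m,np.degrees(np.arctan2(d[1],d[0])))
print('bystanders glue/tin/tape',atz('top',[[216,231],[178,170],[460,190]],30)[:,:2])
E
```

```text
handle [ 382.42315363 -306.55213501  121.        ] [np.float64(-58.27486224911639), np.float64(-153.4355591801975), np.float64(118.6518041859591), np.float64(25.724865528837594)] [np.float64(29.1942363602084), np.float64(27.73676453940058), np.float64(29.479171610899034), np.float64(26.187300371637154)]
scene handle [ 384.14661536 -306.04498401  121.        ] [np.float64(111.94201869369046), np.float64(19.24428528508944), np.float64(-69.07028715633895), np.float64(-152.90587999515571)]
plate [683.78551884   1.46309343  12.        ] [np.float64(-83.46429821607003), np.float64(-173.16366621762245), np.float64(96.87618893962822), np.float64(6.563178761204405)] [np.float64(434.688951538004), np.float64(334.8517222818924), np.float64(436.2917964009113), np.float64(337.43985359601436)]
rim [655.67947012  -3.22608573 136.98142162] [-0.62238467 -1.3766065  -0.6772575  -0.71404797  1.66895407 -0.14249495
 -0.3534494   2.21728691]
mark [[577.42983632 -10.98456434 105.        ]
 [520.82717859 -17.77556784 105.        ]] 6.841460777866646
bystanders glue/tin/tape [[ 413.27114774  312.30510432]
 [ 613.78385235  448.07632188]
 [ 555.28450124 -473.09499275]]
```

```bash
cat >> h.py <<'E'
TH=np.radians(6.8); EX=np.array([np.cos(TH),np.sin(TH)]); EY=np.array([-np.sin(TH),np.cos(TH)])
def row(c,cy,t,ty):
    "shift/turn row from commanded pose c (yaw cy, tool down) to t (yaw ty)"
    R=Ro.from_euler('xyz',[180,0,cy],degrees=True)
    return np.round(np.r_[0,0,cy-ty,R.inv().apply(np.array(t,float)-c)],1).tolist()
def rim(img,g,r=None,n='scene',az=None):
    "fit head circle (z=105) near guess g by radial edges; world xy"
    L=cv2.cvtColor(img,cv2.COLOR_RGB2LAB).astype(np.float32)[...,0]
    a=np.radians(np.arange(0,360,3) if az is None else az); rr=np.arange(118,158,.5)
    c=np.array(g,float); R0=137. if r is None else r
    for it in range(3):
        P=c+rr[None,:,None]*np.c_[np.cos(a),np.sin(a)][:,None]
        uv=proj(n,np.dstack([P,np.full(P.shape[:2],105.)]).reshape(-1,3)).astype(np.float32).reshape(*P.shape)
        v=cv2.remap(L,uv[...,0],uv[...,1],cv2.INTER_LINEAR); v=cv2.GaussianBlur(v,(9,1),0)
        gr=-np.gradient(v,axis=1); k=gr.argmax(1); ok=gr.max(1)>2.5
        e=P[np.arange(len(a)),k][ok]
        f=lambda q:np.hypot(*(e-q[:2]).T)-(q[2] if r is None else r)
        q=least_squares(f,[*c,R0][:3 if r is None else 2],loss='cauchy',f_scale=1.5)
        c=q.x[:2]
    return q.x,ok.sum(),np.median(abs(f(q.x)))
from scipy.optimize import least_squares
E
python3 - <<'E'
from h import *
s=cv2.imread('pics/scene0.png')[:,:,::-1].copy();t=cv2.imread('pics/top0.png')[:,:,::-1].copy()
print(rim(s,[655,-3]),rim(s,[665,8]),rim(t,[655,-3],n='top'))
c=[222.2,530.3,214];print(row(c,157.3,[400,100,214],85),row(c,157.3,[383.3,-306.3,190],25))
E
```

```text
(array([654.55077004,  -2.42804366, 133.56729467]), np.int64(120), np.float64(0.4618996188767994)) (array([654.57973587,  -2.43982669, 133.51574824]), np.int64(120), np.float64(0.48946289252018005)) (array([655.45497753,  -1.56997965, 133.67972516]), np.int64(120), np.float64(0.3523628642851975))
[0.0, 0.0, 72.3, -330.1, -328.4, -0.0] [0.0, 0.0, 132.3, -471.5, -709.6, 24.0]
```

>>> carry_out(commands=[[0,0,72,-330,-328,0,1],[0,0,72,-330,-328,0,1],[0,0,72,-330,-328,0,1],[0,0,72,-330,-328,0,1],[0,0,72,-330,-328,0,1],[0,0,72,-330,-328,0,1],[0,0,72,-330,-328,0,1],[0,0,72,-330,-328,0,1],[0,0,132.3,-471.5,-709.6,24,1],[0,0,132.3,-471.5,-709.6,24,1],[0,0,132.3,-471.5,-709.6,24,1],[0,0,132.3,-471.5,-709.6,24,1],[0,0,132.3,-471.5,-709.6,24,1],[0,0,132.3,-471.5,-709.6,24,1],[0,0,132.3,-471.5,-709.6,24,1],[0,0,132.3,-471.5,-709.6,24,1],[0,0,132.3,-471.5,-709.6,24,1],[0,0,132.3,-471.5,-709.6,24,1],[0,0,132.3,-471.5,-709.6,24,1],[0,0,132.3,-471.5,-709.6,24,1]], force=50)

```text
time_s: 2.1
ee_pos: [382.4, -305.3, 189.4]
ee_rot: [-179.9, 0.0, 24.9]
force: [-0.4, 0.4, 0.4]
gripper_width: 91.5
gripper_force: 0.0
```

>>> carry_out(commands=[[0,0,0,0,0,40,1],[0,0,0,0,0,80,1],[0,0,0,0,0,110,1],[0,0,0,0,0,121,1],[0,0,0,0,0,121,1],[0,0,0,0,0,121,-1],[0,0,0,0,0,121,-1],[0,0,0,0,0,121,-1],[0,0,0,0,0,121,-1],[0,0,0,0,0,121,-1],[0,0,0,0,0,121,-1],[0,0,0,0,0,121,-1],[0,0,0,0,0,121,-1],[0,0,0,0,0,121,-1],[0,0,0,0,0,121,-1]], force=50)

```text
time_s: 3.6
ee_pos: [382.8, -306.4, 68.8]
ee_rot: [-180.0, 0.0, 25.0]
force: [0.3, -0.3, -0.9]
gripper_width: 29.7
gripper_force: 50.0
```

```bash
python3 - <<'E'
from h import *
s=state();print({k:s[k] for k in('time_s','ee_pos','ee_rot','force','gripper_width','gripper_force')})
a=grab_frame('scene')[:,:,::-1]; b=grab_frame('top')[:,:,::-1]
cv2.imwrite('pics/g.png',np.hstack([cv2.resize(a[70:170,220:320],(400,400),interpolation=3),cv2.resize(b[190:290,360:460],(400,400),interpolation=3)]))
E
```

```text
{'time_s': 3.6, 'ee_pos': array([ 382.8259638 , -306.36247022,   68.84541921]), 'ee_rot': array([-1.79992512e+02,  1.14218192e-03,  2.49649363e+01]), 'force': array([ 0.29460989, -0.2827527 , -0.93747594]), 'gripper_width': 29.65720450916799, 'gripper_force': 49.9903678894043}
```

View pics/g.png

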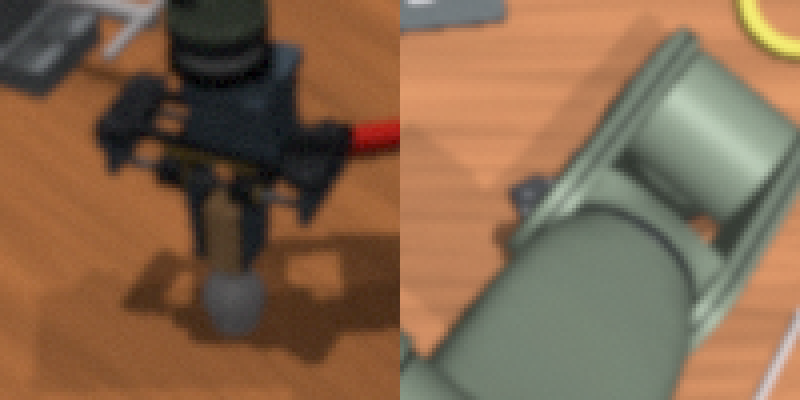

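The scene crop shows the handle held between the pads with the ball below, and the opening of 29.7 mm means the faces sit flush. Next I lift it and move to the pre-approach pose.

```bash
python3 - <<'E'
from h import *
c=[383.3,-306.3,69]; o=np.array([655,-2.])
w=o-230*EX+45*EY;print(w,row(c,25,[*w,129],6.8))
E
```

```text
[421.28975456  15.45053515] [0.0, 0.0, 18.2, 170.4, -275.5, -60.0]
```

>>> carry_out(commands=[[0,0,0,0,0,-10,-1],[0,0,0,0,0,-30,-1],[0,0,0,0,0,-60,-1],[0,0,0,0,0,-60,-1],[0,0,3,20,-30,-60,-1],[0,0,6,40,-65,-60,-1],[0,0,10,65,-105,-60,-1],[0,0,14,95,-150,-60,-1],[0,0,18.2,125,-200,-60,-1],[0,0,18.2,150,-240,-60,-1],[0,0,18.2,165,-265,-60,-1],[0,0,18.2,170.4,-275.5,-60,-1],[0,0,18.2,170.4,-275.5,-60,-1],[0,0,18.2,170.4,-275.5,-60,-1],[0,0,18.2,170.4,-275.5,-60,-1],[0,0,18.2,170.4,-275.5,-60,-1],[0,0,18.2,170.4,-275.5,-60,-1]])

```text
time_s: 5.4
ee_pos: [421.0, 14.5, 128.9]
ee_rot: [180.0, 0.0, 6.7]
force: [-0.6, 0.1, -2.7]
gripper_width: 30.1
gripper_force: 50.0
```

```bash
python3 - <<'E'
from h import *
s=state();print({k:s[k] for k in('time_s','ee_pos','ee_rot','force','gripper_width','gripper_force')})
a=grab_frame('scene');print(rim(a,[655,-2]),rim(a,[655,-2],r=133.55))
p=np.r_[s['ee_pos'][:2],s['ee_pos'][2]-44]; uv=proj('scene',[p,s['ee_pos']]);print(uv)
s=state();print(s['time_s'],s['force'])
u,v=uv[0].astype(int)
c=a[v-70:v+80,u-75:u+125,::-1].copy();cv2.imwrite('pics/p.png',cv2.resize(c,(800,600),interpolation=3));print(u-75,v-70)
E
```

```text
{'time_s': 5.4, 'ee_pos': array([421.01731063,  14.45311995, 128.88062177]), 'ee_rot': array([1.79999197e+02, 6.39664386e-03, 6.66360983e+00]), 'force': array([-0.63831782,  0.11398391, -2.69196329]), 'gripper_width': 30.064965952518456, 'gripper_force': 49.98940050601959}
(array([654.52151971,  -2.40229393, 133.58593765]), np.int64(120), np.float64(0.41355755058336285)) (array([654.49830685,  -2.37366447]), np.int64(120), np.float64(0.4447231845606865))
[[343.12938874 192.10219846]
 [343.8716554  180.96676717]]
5.45 [-0.1827395  -1.56864814 -2.76857138]
268 122
```

View pics/p.png

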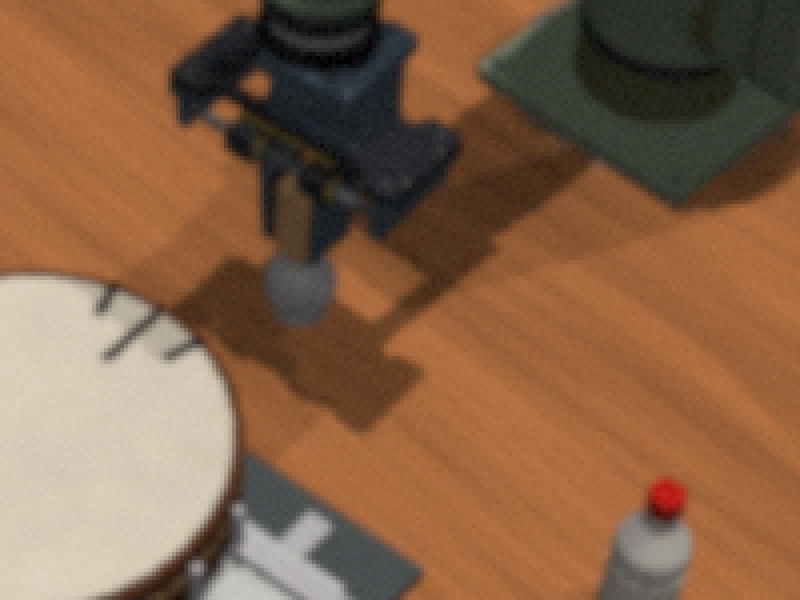

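```bash
cat > plan.py <<'E'
import sys,json,os
from h import *
from scipy.interpolate import PchipInterpolator as PI
D=.005; TAU=.05; O=np.array([655,-2.]); RR=np.array([654.5,-2.38])
PT=PI([0,.8,1.6,2.0,3.2,99],[-65,-9,3,10,46,46])
RT=lambda t:np.interp(t,[0,4.5,7.0,10.6,13.1,99],[38,38,0,0,-38,-38])
M=4.5
def sim(st,b,bc,cmds,T,log=None):
    """st=(s,v,d); b=actual ball, bc=commanded ball (mm, fixture); cmds=[(x|None,y)] per row, or None=hold; m,N,s"""
    s,v,d=st; b=np.array(b,float); c0=np.array(bc,float); pp=None; out=[];xs=[]
    for c in cmds:
        n=10 if c is None else 20
        r=b[1]-s*1e3
        tgt=c0 if c is None else np.array([c[0] if c[0] is not None else round(2*(PT(T+.1)-np.sqrt(165**2-min(abs(r),100)**2)))/2,c[1]],float)
        for k in range(1,n+1):
            ref=c0+(tgt-c0)*k/n; b=b+(ref-b)*D/TAU
            r=np.clip(b[1]-s*1e3,-120,120); w=np.sqrt(165**2-r*r); p=(b[0]+w)/1e3
            dp=0 if pp is None else (p-pp)/D
            pp=p; F=max(0,160*p+28*dp) if p>0 else 0
            v+=D*(-28*s-5*v-F*r/w+d)/M; s+=D*v
        T+=D*n; c0=tgt; xs.append(tgt)
        if log is not None: log.append((T,s*1e3,v*1e3,r,p*1e3,F))
        out.append(r-RT(T))
    return np.array([s,v,d]),b,np.array(out),xs,T
if __name__=='__main__':
    n=int(sys.argv[1]); S=json.load(open('s.json')) if os.path.exists('s.json') else None
    z=state(); t=z['time_s']; bm=z['ee_pos'][:2]-O; bm=np.array([bm@EX,bm@EY])
    f=z['force'][:2]; f=np.array([f@EX,f@EY])
    if S is None: S=dict(T0=t,x=[0,0,0],P=np.diag([1e-6,1e-6,1e-4]).tolist(),b=bm.tolist(),bc=[-230,45],rows=[],t=t)
    x=np.array(S['x']);P=np.array(S['P']);T=S['t']-S['T0']; g=RR+S['x'][0]*1e3*EY+max(0,bm[0]+160)*EX
    if S['rows']:   # predict over camera hold + executed rows
        go=lambda q:sim(q,S['b'],S['bc'],[None]+S['rows'],T)
        x1,b,_,xs,T1=go(x); J=np.array([(go(x+e)[0]-x1)/1e-4 for e in np.eye(3)*1e-4]).T
        dt=T1-T; P=J@P@J.T+np.diag([1e-6,2e-4,.01])*dt; x=x1; bc=xs[-1]
        g=RR+x[0]*1e3*EY+max(0,b[0]+np.sqrt(165**2-min(abs(b[1]-x[0]*1e3),120)**2))*EX
        print('model ball',b.round(1),'meas',bm.round(1),'cmd',np.round(bc,1),'dt err',round(t-S['T0']-T1,3))
    else: bc=np.array(S['bc'])
    q,k,res=rim(grab_frame('scene'),g,r=133.55); q=q-RR; sm=q@EY; pm=q@EX
    if k>60 and res<2:
        K=P[:,0]/(P[0,0]+.6e-6); e=sm/1e3-x[0]; x=x+K*e; P=P-np.outer(K,P[0]); print('innov mm',round(e*1e3,1))
    b=bm*.5+(b if S['rows'] else bm)*.5
    T=t-S['T0']
    print(f'T {T:.2f} sway meas {sm:.1f} est {x[0]*1e3:.1f} v {x[1]*1e3:.0f} d {x[2]:.2f} press {pm:.1f} F {160e-3*pm:.1f} r {bm[1]-sm:.1f} ref {RT(T):.1f} f {f.round(1)} res {res:.2f} {k}')
    H=14
    v0=np.linspace(0,1,H)*0+bc[1]
    def cost(y):
        o=sim(x,b,bc,[None]+[(None,a) for a in y],T)[2]
        return np.r_[o[1:],np.diff(np.r_[bc[1],y],2)*.3]
    y=least_squares(cost,x[0]*1e3+np.array([RT(T+.05+.1*i) for i in range(1,H+1)]),method='trf',max_nfev=12).x
    y=np.round(y*2)/2; L=[]
    _,_,o,xs,_=sim(x,b,bc,[None]+[(None,a) for a in y],T,L)
    rows=[[float(xs[i+1][0]),float(y[i])] for i in range(n)]
    for l in (L[n//2],L[n],L[-1]): print('pred T %.2f s %.0f v %.0f r %.0f p %.0f F %.1f'%l)
    print('['+', '.join('[0, 0, 0, %g, %g, 0, -1]'%(a-bc[0],-(c-bc[1])) for a,c in rows)+']')
    json.dump(dict(T0=S['T0'],x=x.tolist(),P=P.tolist(),b=b.tolist(),bc=list(map(float,bc)),rows=rows,t=t),open('s.json','w'))
E
rm -f s.json; time python3 plan.py 12
```

```text
innov mm 0.0
T 0.00 sway meas 0.0 est 0.0 v 0 d 0.00 press -0.0 F -0.0 r 44.2 ref 38.0 f [-0.4 -1.5] res 0.45 120
pred T 0.65 s 0 v -0 r 38 p -17 F 0.0
pred T 1.25 s -0 v -0 r 38 p -2 F 0.0
pred T 1.45 s -0 v -1 r 38 p 0 F 0.5
[[0, 0, 0, 20.5, 7.5, 0, -1], [0, 0, 0, 28, 8, 0, -1], [0, 0, 0, 36, 7, 0, -1], [0, 0, 0, 43, 7, 0, -1], [0, 0, 0, 50, 7, 0, -1], [0, 0, 0, 55, 7, 0, -1], [0, 0, 0, 59, 7, 0, -1], [0, 0, 0, 61.5, 7, 0, -1], [0, 0, 0, 63.5, 7, 0, -1], [0, 0, 0, 65.5, 7, 0, -1], [0, 0, 0, 66.5, 7, 0, -1], [0, 0, 0, 68, 7, 0, -1]]
real	0m2.096s
user	0m1.410s
sys	0m0.165s
```

>>> carry_out(commands=[[0,0,0,20.5,7.5,0,-1],[0,0,0,28,8,0,-1],[0,0,0,36,7,0,-1],[0,0,0,43,7,0,-1],[0,0,0,50,7,0,-1],[0,0,0,55,7,0,-1],[0,0,0,59,7,0,-1],[0,0,0,61.5,7,0,-1],[0,0,0,63.5,7,0,-1],[0,0,0,65.5,7,0,-1],[0,0,0,66.5,7,0,-1],[0,0,0,68,7,0,-1]], force=60)

```text
time_s: 6.7
ee_pos: [489.3, 16.4, 128.9]
ee_rot: [-180.0, 0.0, 6.8]
force: [0.4, -0.2, -3.4]
gripper_width: 29.7
gripper_force: 60.0
```

```bash
python3 plan.py 6
```

```text
model ball [-162.7   38. ] meas [-162.3   37.8] cmd [-162.   38.] dt err 0.0
innov mm 0.1
T 1.25 sway meas 0.0 est 0.0 v -0 d 0.00 press -0.0 F -0.0 r 37.8 ref 38.0 f [ 0.4 -0.2] res 0.43 120
pred T 1.60 s -0 v -5 r 38 p 2 F 0.8
pred T 1.90 s -4 v -17 r 38 p 7 F 1.7
pred T 2.70 s -36 v -64 r 38 p 33 F 6.4
[[0, 0, 0, 1.5, -0, 0, -1], [0, 0, 0, 3, -0, 0, -1], [0, 0, 0, 4.5, 0.5, 0, -1], [0, 0, 0, 6, 1.5, 0, -1], [0, 0, 0, 7.5, 2.5, 0, -1], [0, 0, 0, 9.5, 4, 0, -1]]
```

>>> carry_out(commands=[[0,0,0,1.5,0,0,-1],[0,0,0,3,0,0,-1],[0,0,0,4.5,0.5,0,-1],[0,0,0,6,1.5,0,-1],[0,0,0,7.5,2.5,0,-1],[0,0,0,9.5,4,0,-1]])

```text
time_s: 7.35
ee_pos: [498.9, 13.5, 128.8]
ee_rot: [-180.0, 0.1, 6.8]
force: [-2.4, 0.6, -1.4]
gripper_width: 29.8
gripper_force: 60.0
```

```bash
python3 plan.py 5
```

```text
model ball [-153.4   34.6] meas [-153.2   33.8] cmd [-152.5   34. ] dt err -0.0
innov mm -1.6
T 1.90 sway meas -5.1 est -5.1 v -18 d -0.02 press 7.5 F 1.2 r 39.0 ref 38.0 f [-2.3  0.9] res 0.44 120
pred T 2.15 s -11 v -30 r 38 p 13 F 2.8
pred T 2.45 s -22 v -48 r 38 p 23 F 4.8
pred T 3.35 s -76 v -38 r 38 p 46 F 7.4
[[0, 0, 0, 3.5, 5.5, 0, -1], [0, 0, 0, 6, 8.5, 0, -1], [0, 0, 0, 9, 11.5, 0, -1], [0, 0, 0, 13, 15.5, 0, -1], [0, 0, 0, 17, 20.5, 0, -1]]
```

>>> carry_out(commands=[[0,0,0,3.5,5.5,0,-1],[0,0,0,6,8.5,0,-1],[0,0,0,9,11.5,0,-1],[0,0,0,13,15.5,0,-1],[0,0,0,17,20.5,0,-1]])

```text
time_s: 7.9
ee_pos: [518.0, -5.0, 128.7]
ee_rot: [-180.0, 0.1, 6.8]
force: [-5.1, 0.5, -0.5]
gripper_width: 29.6
gripper_force: 60.0
```

```bash
python3 plan.py 5
```

```text
model ball [-137.3   15.7] meas [-136.4   13.2] cmd [-135.5   13.5] dt err 0.0
innov mm -1.7
T 2.45 sway meas -24.1 est -24.1 v -51 d -0.05 press 24.5 F 3.9 r 37.4 ref 38.0 f [-5.   1.1] res 0.44 120
pred T 2.70 s -38 v -65 r 38 p 34 F 6.6
pred T 3.00 s -59 v -66 r 38 p 43 F 7.6
pred T 3.90 s -79 v 25 r 38 p 46 F 7.4
[[0, 0, 0, 6.5, 10.5, 0, -1], [0, 0, 0, 10.5, 17, 0, -1], [0, 0, 0, 13.5, 23.5, 0, -1], [0, 0, 0, 16.5, 30, 0, -1], [0, 0, 0, 19, 37, 0, -1]]
```

>>> carry_out(commands=[[0,0,0,6.5,10.5,0,-1],[0,0,0,10.5,17,0,-1],[0,0,0,13.5,23.5,0,-1],[0,0,0,16.5,30,0,-1],[0,0,0,19,37,0,-1]])

```text
time_s: 8.45
ee_pos: [539.9, -39.6, 128.5]
ee_rot: [-179.9, 0.3, 6.8]
force: [-8.4, 1.5, 0.4]
gripper_width: 29.8
gripper_force: 60.0
```

```bash
sed -i 's/TAU=.05/TAU=.015/' plan.py; python3 plan.py 5
```

```text
model ball [-116.8  -22.8] meas [-118.7  -23.7] cmd [-116.5  -23.5] dt err -0.0
innov mm 2.7
T 3.00 sway meas -56.2 est -56.2 v -58 d -0.02 press 42.8 F 6.9 r 32.5 ref 38.0 f [-8.2  2.5] res 0.44 120
pred T 3.25 s -69 v -41 r 38 p 46 F 7.6
pred T 3.55 s -77 v -13 r 38 p 46 F 7.4
pred T 4.45 s -62 v 23 r 38 p 46 F 7.4
[[0, 0, 0, 1, 3, 0, -1], [0, 0, 0, 2, 7, 0, -1], [0, 0, 0, 2, 11, 0, -1], [0, 0, 0, 2, 13.5, 0, -1], [0, 0, 0, 2, 15.5, 0, -1]]
```

>>> carry_out(commands=[[0,0,0,1,3,0,-1],[0,0,0,2,7,0,-1],[0,0,0,2,11,0,-1],[0,0,0,2,13.5,0,-1],[0,0,0,2,15.5,0,-1]])

```text
time_s: 9.0
ee_pos: [543.6, -54.8, 128.5]
ee_rot: [-179.9, 0.3, 6.8]
force: [-7.5, 1.3, 1.2]
gripper_width: 30.0
gripper_force: 60.0
```

```bash
python3 plan.py 5
```

```text
model ball [-114.5  -38.8] meas [-116.9  -39.2] cmd [-114.5  -39. ] dt err 0.0
innov mm 9.4
T 3.55 sway meas -67.5 est -67.6 v 6 d 0.08 press 45.4 F 7.3 r 28.3 ref 38.0 f [-7.3  2.1] res 0.46 120
pred T 3.80 s -63 v 25 r 38 p 45 F 7.6
pred T 4.10 s -56 v 16 r 38 p 46 F 7.4
pred T 5.00 s -54 v 3 r 30 p 46 F 7.4
[[0, 0, 0, -2, -11.5, 0, -1], [0, 0, 0, -0.5, -15, 0, -1], [0, 0, 0, 0, -17, 0, -1], [0, 0, 0, 0, -19, 0, -1], [0, 0, 0, 0, -20.5, 0, -1]]
```

```bash
python3 - <<'E'
import numpy as np
from scipy.optimize import least_squares
from scipy.interpolate import PchipInterpolator as PI
t=[1.25,1.9,2.45,3.0,3.55];s=np.array([0,-5.1,-24.1,-56.2,-67.5]);R=PI(t,[37.8,39,37.4,32.5,28.3]);P=PI([1.2,1.3,1.9,2.45,3,3.2,3.55],[0,0.3,7.5,24.5,42.8,45.2,45.4])
def f(q):
    m,k,dr=q; x=v=0;o=[];D=.005
    for i in range(1,461):
        T=1.25+i*D; r=R(T)+dr; F=(160*P(T)+28*P(T,1))/1e3; v+=D*(-28*x-5*v-k*F*r/np.sqrt(165**2-r*r))/m; x+=D*v
        if i in(130,240,350,460): o.append(x*1e3)
    return np.array(o)-s[1:]
for m in(3.6,4,4.5,5.2): print(m,f([m,1,0]).round(1))
print(least_squares(lambda q:f([q[0],q[1],0]),[4.2,1]).x, least_squares(lambda q:f([q[0],1,q[1]]),[4.2,0]).x)
E
```

```text
3.6 [-0.2 -1.9 -0.7  4.5]
4 [ 0.2 -0.9 -0.2  2.5]
4.5 [0.6 0.4 0.7 0.4]
5.2 [ 1.   2.   2.3 -1.8]
[4.41297779 1.01043065] [4.40129985 0.34612185]
```

```bash
sed -i 's/M=4.5$/M=4.4/; s/\[1e-6,2e-4,.01\]/[1e-6,1.5e-3,.01]/; s/\[0,4.5,7.0,10.6,13.1,99\]/[0,4.8,7.3,10.9,13.4,99]/; s/max(0,bm\[0\]+160)\*EX/max(0,bm[0]+160)*EX/' plan.py
python3 - <<'E'
import numpy as np,json
from scipy.interpolate import PchipInterpolator as PI
t=[1.25,1.9,2.45,3.0,3.55];R=PI(t,[37.8,39,37.4,32.5,28.3]);P=PI([1.2,1.3,1.9,2.45,3,3.2,3.55],[0,0.3,7.5,24.5,42.8,45.2,45.4])
x=v=0;D=.005
for i in range(1,471):
    T=1.25+i*D; r=R(T); F=(160*P(T)+28*P(T,1))/1e3; v+=D*(-28*x-5*v-1.01*F*r/np.sqrt(165**2-r*r))/4.4; x+=D*v
print(x,v)
S=json.load(open('s.json'));S['x']=[x,v,-.02];S['P']=np.diag([4e-6,1e-4,1e-3]).tolist();S['rows']=[];S['t']+=.05
json.dump(S,open('s.json','w'));print(S['bc'],S['t'])
E
python3 plan.py 5
```

```text
-0.0664636076257486 0.02129083137039912
[-114.5, -39.0] 9.05
innov mm -0.6
T 3.60 sway meas -67.1 est -67.0 v 21 d -0.02 press 45.6 F 7.3 r 27.6 ref 38.0 f [-6.8  0.7] res 0.46 120
pred T 3.85 s -60 v 30 r 38 p 45 F 7.7
pred T 4.15 s -54 v 9 r 38 p 46 F 7.4
pred T 5.05 s -63 v -11 r 34 p 47 F 7.4
[[0, 0, 0, -2.5, -13.5, 0, -1], [0, 0, 0, -0.5, -18, 0, -1], [0, 0, 0, 0, -20.5, 0, -1], [0, 0, 0, 0, -22, 0, -1], [0, 0, 0, 0, -23, 0, -1]]
```

>>> carry_out(commands=[[0,0,0,-2.5,-13.5,0,-1],[0,0,0,-0.5,-18,0,-1],[0,0,0,0,-20.5,0,-1],[0,0,0,0,-22,0,-1],[0,0,0,0,-23,0,-1]])

```text
time_s: 9.6
ee_pos: [540.8, -30.9, 128.4]
ee_rot: [-179.9, 0.3, 6.8]
force: [-7.4, 0.8, 0.1]
gripper_width: 29.6
gripper_force: 60.0
```

```bash
python3 plan.py 5
```

```text
model ball [-114.5  -16.1] meas [-116.9  -15.1] cmd [-114.5  -16. ] dt err -0.0
innov mm 1.2
T 4.15 sway meas -52.7 est -52.7 v 11 d -0.02 press 43.6 F 7.0 r 37.6 ref 38.0 f [-7.3  1.7] res 0.42 120
pred T 4.40 s -52 v -6 r 38 p 46 F 7.5
pred T 4.70 s -56 v -19 r 38 p 46 F 7.4
pred T 5.60 s -59 v 29 r 26 p 46 F 7.5
[[0, 0, 0, -0.5, -2, 0, -1], [0, 0, 0, 0, -2, 0, -1], [0, 0, 0, 0, -1, 0, -1], [0, 0, 0, 0, 0.5, 0, -1], [0, 0, 0, 0, 2.5, 0, -1]]
```

>>> carry_out(commands=[[0,0,0,-0.5,-2,0,-1],[0,0,0,0,-2,0,-1],[0,0,0,0,-1,0,-1],[0,0,0,0,0.5,0,-1],[0,0,0,0,2.5,0,-1]])

```text
time_s: 10.15
ee_pos: [540.9, -33.5, 128.3]
ee_rot: [-179.9, 0.3, 6.8]
force: [-6.7, 0.9, -0.5]
gripper_width: 30.1
gripper_force: 60.0
```

```bash
python3 plan.py 5
```

```text
model ball [-114.5  -18.3] meas [-117.   -17.8] cmd [-114.5  -18.5] dt err 0.0
innov mm 2.6
T 4.70 sway meas -53.7 est -53.8 v -15 d -0.02 press 44.0 F 7.0 r 36.0 ref 38.0 f [-6.5  1.6] res 0.43 120
pred T 4.95 s -58 v -17 r 36 p 46 F 7.5
pred T 5.25 s -61 v -3 r 31 p 46 F 7.3
pred T 6.15 s -36 v 48 r 17 p 46 F 7.4
[[0, 0, 0, -0.5, 1, 0, -1], [0, 0, 0, -0.5, 4, 0, -1], [0, 0, 0, -0.5, 7, 0, -1], [0, 0, 0, -1, 10, 0, -1], [0, 0, 0, -1.5, 12, 0, -1]]
```

>>> carry_out(commands=[[0,0,0,-0.5,1,0,-1],[0,0,0,-0.5,4,0,-1],[0,0,0,-0.5,7,0,-1],[0,0,0,-1,10,0,-1],[0,0,0,-1.5,12,0,-1]])

```text
time_s: 10.7
ee_pos: [541.0, -45.9, 128.3]
ee_rot: [-179.9, 0.3, 6.8]
force: [-8.2, 0.6, 0.5]
gripper_width: 29.5
gripper_force: 60.0
```

```bash
python3 plan.py 5
```

```text
model ball [-116.   -30.3] meas [-118.4  -30.1] cmd [-116.   -30.5] dt err 0.0
innov mm 3.0
T 5.25 sway meas -58.4 est -58.4 v 2 d -0.01 press 43.9 F 7.0 r 28.3 ref 31.2 f [-8.1  1.6] res 0.45 120
pred T 5.50 s -56 v 17 r 27 p 46 F 7.5
pred T 5.80 s -49 v 31 r 23 p 46 F 7.5
pred T 6.70 s -16 v 30 r 9 p 46 F 7.4
[[0, 0, 0, -0.5, -2, 0, -1], [0, 0, 0, -0.5, -2, 0, -1], [0, 0, 0, -0.5, -2.5, 0, -1], [0, 0, 0, -1, -3.5, 0, -1], [0, 0, 0, -1, -4.5, 0, -1]]
```

```bash
sed -i 's|ref=c0+(tgt-c0)\*k/n;|ref=c0+(tgt-c0)*k/n+[-2.3,.3];|; s|PT(T+.1)-np|PT(T+.1)+2.3-np|' plan.py; grep -c '2.3,.3' plan.py
```

```text
1
```

>>> carry_out(commands=[[0,0,0,-0.5,-2,0,-1],[0,0,0,-0.5,-2,0,-1],[0,0,0,-0.5,-2.5,0,-1],[0,0,0,-1,-3.5,0,-1],[0,0,0,-1,-4.5,0,-1]])

```text
time_s: 11.25
ee_pos: [539.3, -41.5, 128.3]
ee_rot: [-179.9, 0.3, 6.8]
force: [-7.2, 0.2, -1.1]
gripper_width: 29.9
gripper_force: 60.0
```

```bash
python3 plan.py 5
```

```text
model ball [-119.3  -25.8] meas [-119.6  -25.5] cmd [-117.  -26.] dt err 0.0
innov mm 0.8
T 5.80 sway meas -45.7 est -45.7 v 38 d -0.00 press 43.8 F 7.0 r 20.1 ref 22.8 f [-7.1  1. ] res 0.44 120
pred T 6.05 s -35 v 41 r 19 p 46 F 7.4
pred T 6.35 s -24 v 34 r 14 p 46 F 7.4
pred T 7.25 s -4 v 17 r -0 p 46 F 7.4
[[0, 0, 0, 1.5, -6.5, 0, -1], [0, 0, 0, 1.5, -9.5, 0, -1], [0, 0, 0, 1.5, -12, 0, -1], [0, 0, 0, 1, -14, 0, -1], [0, 0, 0, 1, -16, 0, -1]]
```

>>> carry_out(commands=[[0,0,0,1.5,-6.5,0,-1],[0,0,0,1.5,-9.5,0,-1],[0,0,0,1.5,-12,0,-1],[0,0,0,1,-14,0,-1],[0,0,0,1,-16,0,-1]])

```text
time_s: 11.8
ee_pos: [538.3, -25.5, 128.3]
ee_rot: [-180.0, 0.3, 6.8]
force: [-7.8, 0.0, 0.1]
gripper_width: 29.7
gripper_force: 60.0
```

```bash
python3 plan.py 5
```

```text
model ball [-118.3   -9.9] meas [-118.6   -9.5] cmd [-116.  -10.] dt err 0.0
innov mm -0.6
T 6.35 sway meas -24.5 est -24.5 v 33 d -0.01 press 45.1 F 7.2 r 15.0 ref 14.4 f [-7.7  1. ] res 0.43 120
pred T 6.60 s -17 v 25 r 11 p 46 F 7.2
pred T 6.90 s -11 v 19 r 6 p 46 F 7.4
pred T 7.80 s 3 v 8 r 0 p 46 F 7.4
[[0, 0, 0, 0, -2, 0, -1], [0, 0, 0, -0.5, -3, 0, -1], [0, 0, 0, -0.5, -4, 0, -1], [0, 0, 0, -0.5, -4.5, 0, -1], [0, 0, 0, -0.5, -5, 0, -1]]
```

>>> carry_out(commands=[[0,0,0,0,-2,0,-1],[0,0,0,-0.5,-3,0,-1],[0,0,0,-0.5,-4,0,-1],[0,0,0,-0.5,-4.5,0,-1],[0,0,0,-0.5,-5,0,-1]])

```text
time_s: 12.35
ee_pos: [537.4, -20.7, 128.4]
ee_rot: [-180.0, 0.3, 6.8]
force: [-7.2, -1.0, -0.6]
gripper_width: 29.9
gripper_force: 60.0
```

```bash
python3 plan.py 6
```

```text
model ball [-118.8   -4.8] meas [-119.    -4.7] cmd [-116.5   -5. ] dt err 0.0
innov mm -4.0
T 6.90 sway meas -14.8 est -14.8 v 10 d -0.02 press 45.2 F 7.2 r 10.2 ref 6.1 f [-7.3 -0.1] res 0.44 120
pred T 7.25 s -11 v 17 r 1 p 46 F 7.4
pred T 7.55 s -5 v 23 r -0 p 46 F 7.4
pred T 8.35 s 5 v -2 r -0 p 46 F 7.4
[[0, 0, 0, 0, 5, 0, -1], [0, 0, 0, 0, 6, 0, -1], [0, 0, 0, 0, 5.5, 0, -1], [0, 0, 0, 0, 4.5, 0, -1], [0, 0, 0, 0, 2.5, 0, -1], [0, 0, 0, 0, -0, 0, -1]]
```

>>> carry_out(commands=[[0,0,0,0,5,0,-1],[0,0,0,0,6,0,-1],[0,0,0,0,5.5,0,-1],[0,0,0,0,4.5,0,-1],[0,0,0,0,2.5,0,-1],[0,0,0,0,0,0,-1]])

```text
time_s: 13.0
ee_pos: [537.4, -21.0, 128.4]
ee_rot: [-180.0, 0.3, 6.8]
force: [-7.5, -0.6, -1.0]
gripper_width: 29.5
gripper_force: 60.0
```

```bash
python3 plan.py 5
```

```text
model ball [-118.8   -4.9] meas [-119.    -4.9] cmd [-116.5   -5. ] dt err 0.0
innov mm -2.3
T 7.55 sway meas -6.9 est -6.9 v 19 d -0.03 press 45.6 F 7.3 r 2.0 ref 0.0 f [-7.6  0.3] res 0.42 120
pred T 7.80 s -2 v 18 r -0 p 46 F 7.4
pred T 8.10 s 2 v 11 r 0 p 46 F 7.4
pred T 9.00 s 1 v -8 r -0 p 46 F 7.4
[[0, 0, 0, 0, -0.5, 0, -1], [0, 0, 0, 0, -2.5, 0, -1], [0, 0, 0, 0, -4, 0, -1], [0, 0, 0, 0, -5.5, 0, -1], [0, 0, 0, 0, -7, 0, -1]]
```

>>> carry_out(commands=[[0,0,0,0,-0.5,0,-1],[0,0,0,0,-2.5,0,-1],[0,0,0,0,-4,0,-1],[0,0,0,0,-5.5,0,-1],[0,0,0,0,-7,0,-1]])

```text
time_s: 13.55
ee_pos: [536.6, -14.0, 128.3]
ee_rot: [-180.0, 0.3, 6.8]
force: [-7.4, -1.0, -0.9]
gripper_width: 29.9
gripper_force: 60.0
```

```bash
python3 plan.py 6
```

```text
model ball [-118.8    2.1] meas [-119.     2.1] cmd [-116.5    2. ] dt err 0.0
innov mm 2.3
T 8.10 sway meas 4.4 est 4.4 v 16 d -0.02 press 45.3 F 7.3 r -2.3 ref 0.0 f [-7.4 -0.1] res 0.44 120
pred T 8.45 s 7 v -0 r -0 p 46 F 7.4
pred T 8.75 s 5 v -12 r 0 p 46 F 7.4
pred T 9.55 s -4 v -4 r -1 p 46 F 7.4
[[0, 0, 0, 0, -4, 0, -1], [0, 0, 0, 0, -5, 0, -1], [0, 0, 0, 0, -5, 0, -1], [0, 0, 0, 0, -4.5, 0, -1], [0, 0, 0, 0, -4, 0, -1], [0, 0, 0, 0, -3, 0, -1]]
```

>>> carry_out(commands=[[0,0,0,0,-4,0,-1],[0,0,0,0,-5,0,-1],[0,0,0,0,-5,0,-1],[0,0,0,0,-4.5,0,-1],[0,0,0,0,-4,0,-1],[0,0,0,0,-3,0,-1]])

```text
time_s: 14.2
ee_pos: [536.2, -11.0, 128.4]
ee_rot: [-180.0, 0.3, 6.8]
force: [-7.2, -0.7, -0.7]
gripper_width: 29.8
gripper_force: 60.0
```

```bash
python3 plan.py 6
```

```text
model ball [-118.8    5.4] meas [-119.     5.1] cmd [-116.5    5. ] dt err 0.0
innov mm 1.2
T 8.75 sway meas 6.5 est 6.5 v -10 d -0.02 press 45.5 F 7.3 r -1.4 ref 0.0 f [-7.2  0.2] res 0.44 120
pred T 9.10 s 2 v -15 r -0 p 46 F 7.4
pred T 9.40 s -2 v -11 r -0 p 46 F 7.4
pred T 10.20 s -3 v 7 r -0 p 46 F 7.4
[[0, 0, 0, 0, 0.5, 0, -1], [0, 0, 0, 0, 2, 0, -1], [0, 0, 0, 0, 3.5, 0, -1], [0, 0, 0, 0, 5, 0, -1], [0, 0, 0, 0, 6, 0, -1], [0, 0, 0, 0, 7.5, 0, -1]]
```

>>> carry_out(commands=[[0,0,0,0,0.5,0,-1],[0,0,0,0,2,0,-1],[0,0,0,0,3.5,0,-1],[0,0,0,0,5,0,-1],[0,0,0,0,6,0,-1],[0,0,0,0,7.5,0,-1]])

```text
time_s: 14.85
ee_pos: [537.1, -18.5, 128.4]
ee_rot: [-180.0, 0.3, 6.8]
force: [-6.7, -0.7, -0.1]
gripper_width: 29.9
gripper_force: 60.0
```

```bash
python3 plan.py 6
```

```text
model ball [-118.8   -2.1] meas [-119.    -2.4] cmd [-116.5   -2.5] dt err 0.0
innov mm 2.7
T 9.40 sway meas 0.7 est 0.7 v -6 d -0.01 press 45.3 F 7.2 r -3.1 ref 0.0 f [-6.8  0.1] res 0.45 120
pred T 9.75 s -0 v -2 r 0 p 46 F 7.4
pred T 10.05 s -1 v -1 r 0 p 46 F 7.4
pred T 10.85 s -0 v 2 r -0 p 46 F 7.4
[[0, 0, 0, 0, -2, 0, -1], [0, 0, 0, 0, -2, 0, -1], [0, 0, 0, 0, -2, 0, -1], [0, 0, 0, 0, -1.5, 0, -1], [0, 0, 0, 0, -1.5, 0, -1], [0, 0, 0, 0, -1.5, 0, -1]]
```

>>> carry_out(commands=[[0,0,0,0,-2,0,-1],[0,0,0,0,-2,0,-1],[0,0,0,0,-2,0,-1],[0,0,0,0,-1.5,0,-1],[0,0,0,0,-1.5,0,-1],[0,0,0,0,-1.5,0,-1]])

```text
time_s: 15.5
ee_pos: [536.9, -17.0, 128.4]
ee_rot: [-180.0, 0.3, 6.8]
force: [-9.0, -0.4, 1.3]
gripper_width: 29.5
gripper_force: 60.0
```

```bash
sed -i 's/0,0,-38,-38\]/0,0,-42,-42]/; s/10.9,13.4,99/10.5,13.0,99/' plan.py; python3 plan.py 6
```

```text
model ball [-118.8   -0.7] meas [-119.    -0.9] cmd [-116.5   -1. ] dt err 0.0
innov mm 2.0
T 10.05 sway meas 1.1 est 1.1 v 3 d -0.00 press 45.4 F 7.3 r -2.0 ref 0.0 f [-9.   0.7] res 0.45 120
pred T 10.40 s 2 v 1 r -0 p 46 F 7.4
pred T 10.70 s 2 v 1 r -4 p 46 F 7.4
pred T 11.50 s 16 v 36 r -18 p 46 F 7.3
[[0, 0, 0, 0, -2, 0, -1], [0, 0, 0, 0, -2.5, 0, -1], [0, 0, 0, 0, -2.5, 0, -1], [0, 0, 0, 0, -2.5, 0, -1], [0, 0, 0, 0, -0.5, 0, -1], [0, 0, 0, 0, 1, 0, -1]]
```

>>> carry_out(commands=[[0,0,0,0,-2,0,-1],[0,0,0,0,-2.5,0,-1],[0,0,0,0,-2.5,0,-1],[0,0,0,0,-2.5,0,-1],[0,0,0,0,-0.5,0,-1],[0,0,0,0,1,0,-1]])

```text
time_s: 16.15
ee_pos: [537.0, -18.0, 128.3]
ee_rot: [-180.0, 0.3, 6.8]
force: [-6.7, -1.0, -0.2]
gripper_width: 29.8
gripper_force: 60.0
```

```bash
python3 plan.py 5
```

```text
model ball [-118.8   -1.5] meas [-119.   -2.] cmd [-116.5   -2. ] dt err 0.0
innov mm -0.1
T 10.70 sway meas 1.9 est 1.9 v 1 d -0.00 press 45.4 F 7.3 r -3.9 ref -3.4 f [-6.8 -0.2] res 0.45 120
pred T 10.95 s 3 v 9 r -8 p 46 F 7.3
pred T 11.25 s 8 v 25 r -13 p 46 F 7.3
pred T 12.15 s 42 v 38 r -28 p 46 F 7.4
[[0, 0, 0, 0, 2, 0, -1], [0, 0, 0, 0, 3, 0, -1], [0, 0, 0, 0, 3.5, 0, -1], [0, 0, 0, 0, 3.5, 0, -1], [0, 0, 0, 0, 3, 0, -1]]
```

>>> carry_out(commands=[[0,0,0,0,2,0,-1],[0,0,0,0,3,0,-1],[0,0,0,0,3.5,0,-1],[0,0,0,0,3.5,0,-1],[0,0,0,0,3,0,-1]])

```text
time_s: 16.7
ee_pos: [537.5, -21.1, 128.4]
ee_rot: [180.0, 0.3, 6.8]
force: [-7.3, -1.0, -0.4]
gripper_width: 30.0
gripper_force: 60.0
```

```bash
python3 plan.py 5
```

```text
model ball [-118.8   -4.7] meas [-119.    -5.1] cmd [-116.5   -5. ] dt err 0.0
innov mm -2.0
T 11.25 sway meas 6.1 est 6.1 v 20 d -0.01 press 45.1 F 7.2 r -11.2 ref -12.6 f [-7.4 -0.1] res 0.45 120
pred T 11.50 s 13 v 33 r -17 p 46 F 7.4
pred T 11.80 s 24 v 43 r -22 p 46 F 7.3
pred T 12.70 s 59 v 26 r -36 p 46 F 7.2
[[0, 0, 0, 0, 0.5, 0, -1], [0, 0, 0, 0.5, -0.5, 0, -1], [0, 0, 0, 0.5, -2.5, 0, -1], [0, 0, 0, 1, -5, 0, -1], [0, 0, 0, 1, -7.5, 0, -1]]
```

>>> carry_out(commands=[[0,0,0,0,0.5,0,-1],[0,0,0,0.5,-0.5,0,-1],[0,0,0,0.5,-2.5,0,-1],[0,0,0,1,-5,0,-1],[0,0,0,1,-7.5,0,-1]])

```text
time_s: 17.25
ee_pos: [537.7, -13.6, 128.3]
ee_rot: [180.0, 0.3, 6.8]
force: [-7.1, -1.9, -0.1]
gripper_width: 30.0
gripper_force: 60.0
```

```bash
python3 plan.py 5
```

```text
model ball [-117.8    2.6] meas [-117.9    2.4] cmd [-115.5    2.5] dt err 0.0
innov mm -2.2
T 11.80 sway meas 22.2 est 22.2 v 38 d -0.02 press 45.4 F 7.3 r -19.9 ref -21.8 f [-7.3 -1. ] res 0.45 120
pred T 12.05 s 32 v 42 r -26 p 46 F 7.4
pred T 12.35 s 45 v 40 r -31 p 46 F 7.4
pred T 13.25 s 72 v 19 r -42 p 46 F 7.5
[[0, 0, 0, 0, -1, 0, -1], [0, 0, 0, 0.5, -3.5, 0, -1], [0, 0, 0, 1, -6, 0, -1], [0, 0, 0, 1, -8.5, 0, -1], [0, 0, 0, 1.5, -11, 0, -1]]
```

>>> carry_out(commands=[[0,0,0,0,-1,0,-1],[0,0,0,0.5,-3.5,0,-1],[0,0,0,1,-6,0,-1],[0,0,0,1,-8.5,0,-1],[0,0,0,1.5,-11,0,-1]])

```text
time_s: 17.8
ee_pos: [537.7, -2.6, 128.4]
ee_rot: [180.0, 0.3, 6.8]
force: [-7.5, -1.8, -0.0]
gripper_width: 29.6
gripper_force: 60.0
```

```bash
python3 plan.py 5
```

```text
model ball [-116.3   13.6] meas [-116.6   13.3] cmd [-114.    13.5] dt err 0.0
innov mm -2.4
T 12.35 sway meas 42.3 est 42.3 v 36 d -0.03 press 45.0 F 7.2 r -29.0 ref -31.1 f [-7.6 -1. ] res 0.49 120
pred T 12.60 s 51 v 33 r -35 p 46 F 7.5
pred T 12.90 s 60 v 31 r -41 p 46 F 7.3
pred T 13.80 s 77 v -3 r -43 p 46 F 7.4
[[0, 0, 0, 0, -0, 0, -1], [0, 0, 0, 1, -1.5, 0, -1], [0, 0, 0, 1, -3, 0, -1], [0, 0, 0, 1.5, -4.5, 0, -1], [0, 0, 0, 2, -6, 0, -1]]
```

>>> carry_out(commands=[[0,0,0,0,0,0,-1],[0,0,0,1,-1.5,0,-1],[0,0,0,1,-3,0,-1],[0,0,0,1.5,-4.5,0,-1],[0,0,0,2,-6,0,-1]])

```text
time_s: 18.35
ee_pos: [539.1, 3.4, 128.4]
ee_rot: [179.9, 0.3, 6.8]
force: [-7.3, -3.3, -0.4]
gripper_width: 29.9
gripper_force: 60.0
```

```bash
python3 plan.py 5
```

```text
model ball [-114.3   19.7] meas [-114.4   19. ] cmd [-112.    19.5] dt err 0.0
innov mm -2.0
T 12.90 sway meas 58.3 est 58.3 v 28 d -0.04 press 45.0 F 7.2 r -39.3 ref -40.3 f [-7.7 -2.4] res 0.45 120
pred T 13.15 s 65 v 25 r -42 p 46 F 7.4
pred T 13.45 s 72 v 17 r -42 p 46 F 7.6
pred T 14.35 s 69 v -15 r -41 p 46 F 7.4
[[0, 0, 0, 0, -1, 0, -1], [0, 0, 0, 0.5, -3, 0, -1], [0, 0, 0, 1, -6, 0, -1], [0, 0, 0, 0.5, -8, 0, -1], [0, 0, 0, 1, -10, 0, -1]]
```

>>> carry_out(commands=[[0,0,0,0,-1,0,-1],[0,0,0,0.5,-3,0,-1],[0,0,0,1,-6,0,-1],[0,0,0,0.5,-8,0,-1],[0,0,0,1,-10,0,-1]])

```text
time_s: 18.9
ee_pos: [538.7, 13.4, 128.4]
ee_rot: [179.9, 0.3, 6.8]
force: [-7.1, -2.6, 0.2]
gripper_width: 29.7
gripper_force: 60.0
```

```bash
python3 plan.py 5
```

```text
model ball [-113.3   29.6] meas [-113.7   29. ] cmd [-111.    29.5] dt err -0.0
innov mm 0.1
T 13.45 sway meas 71.7 est 71.7 v 17 d -0.04 press 44.9 F 7.2 r -42.7 ref -42.0 f [-7.4 -1.8] res 0.45 120
pred T 13.70 s 75 v 6 r -42 p 46 F 7.4
pred T 14.00 s 74 v -7 r -42 p 46 F 7.4
pred T 14.90 s 63 v -9 r -40 p 46 F 7.4
[[0, 0, 0, 0, -2, 0, -1], [0, 0, 0, 0, -3, 0, -1], [0, 0, 0, -0.5, -3, 0, -1], [0, 0, 0, 0, -3, 0, -1], [0, 0, 0, 0, -2.5, 0, -1]]
```

>>> carry_out(commands=[[0,0,0,0,-2,0,-1],[0,0,0,0,-3,0,-1],[0,0,0,-0.5,-3,0,-1],[0,0,0,0,-3,0,-1],[0,0,0,0,-2.5,0,-1]])

```text
time_s: 19.45
ee_pos: [538.7, 15.8, 128.4]
ee_rot: [179.9, 0.3, 6.8]
force: [-6.0, -3.0, -1.1]
gripper_width: 30.0
gripper_force: 60.0
```

```bash
python3 plan.py 5
```

```text
model ball [-113.3   32.3] meas [-113.4   31.5] cmd [-111.   32.] dt err 0.0
innov mm 1.2
T 14.00 sway meas 75.7 est 75.6 v -4 d -0.04 press 44.8 F 7.2 r -44.2 ref -42.0 f [-6.3 -2.2] res 0.45 120
pred T 14.25 s 74 v -12 r -42 p 46 F 7.2
pred T 14.55 s 69 v -15 r -42 p 46 F 7.3
pred T 15.45 s 63 v 3 r -41 p 46 F 7.4
[[0, 0, 0, 0, -0.5, 0, -1], [0, 0, 0, -0.5, 0.5, 0, -1], [0, 0, 0, -0.5, 2, 0, -1], [0, 0, 0, -0.5, 3, 0, -1], [0, 0, 0, -0.5, 4.5, 0, -1]]
```

>>> carry_out(commands=[[0,0,0,-10,1,0,-1],[0,0,0,-28,5,0,-1],[0,0,0,-58,14,0,-1],[0,0,0,-95,26,0,-1],[0,0,0,-125,40,0,-1],[0,0,0,-145,50,0,-1],[0,0,0,-150,55,0,-1],[0,0,0,-150,55,0,-1],[0,0,0,-150,55,0,-1],[0,0,0,-150,55,0,-1],[0,0,0,-150,55,0,-1],[0,0,0,-150,55,0,-1],[0,0,0,-150,55,0,-1],[0,0,0,-150,55,0,-1],[0,0,0,-150,55,0,-1],[0,0,0,-150,55,0,-1],[0,0,0,-150,55,0,-1],[0,0,0,-150,55,0,-1],[0,0,0,-150,55,0,-1],[0,0,0,-150,55,0,-1]])

```text
time_s: 21.5
ee_pos: [398.3, -55.9, 128.9]
ee_rot: [-180.0, -0.0, 6.8]
force: [0.0, -0.2, -3.2]
gripper_width: 29.8
gripper_force: 60.0
```

>>> carry_out(commands=[[0,0,0,0,0,0,-1],[0,0,0,0,0,0,-1],[0,0,0,0,0,0,-1],[0,0,0,0,0,0,-1],[0,0,0,0,0,0,-1],[0,0,0,0,0,0,-1],[0,0,0,0,0,0,-1],[0,0,0,0,0,0,-1],[0,0,0,0,0,0,-1],[0,0,0,0,0,0,-1],[0,0,0,0,0,0,-1],[0,0,0,0,0,0,-1],[0,0,0,0,0,0,-1],[0,0,0,0,0,0,-1],[0,0,0,0,0,0,-1],[0,0,0,0,0,0,-1],[0,0,0,0,0,0,-1],[0,0,0,0,0,0,-1],[0,0,0,0,0,0,-1],[0,0,0,0,0,0,-1]])

```text
time_s: 23.5
ee_pos: [398.3, -55.8, 128.9]
ee_rot: [-180.0, -0.0, 6.8]
force: [-0.3, 0.2, -1.8]
gripper_width: 29.8
gripper_force: 60.0
```

>>> carry_out(commands=[[0,0,0,0,0,0,-1],[0,0,0,0,0,0,-1],[0,0,0,0,0,0,-1],[0,0,0,0,0,0,-1],[0,0,0,0,0,0,-1],[0,0,0,0,0,0,-1],[0,0,0,0,0,0,-1],[0,0,0,0,0,0,-1],[0,0,0,0,0,0,-1],[0,0,0,0,0,0,-1],[0,0,0,0,0,0,-1],[0,0,0,0,0,0,-1],[0,0,0,0,0,0,-1],[0,0,0,0,0,0,-1],[0,0,0,0,0,0,-1],[0,0,0,0,0,0,-1],[0,0,0,0,0,0,-1],[0,0,0,0,0,0,-1],[0,0,0,0,0,0,-1],[0,0,0,0,0,0,-1]])

```text
time_s: 25.5
ee_pos: [398.3, -55.8, 128.9]
ee_rot: [-180.0, -0.0, 6.8]
force: [-1.2, 0.2, -2.2]
gripper_width: 29.8
gripper_force: 60.0
```

>>> carry_out(commands=[[0,0,0,0,0,0,-1],[0,0,0,0,0,0,-1],[0,0,0,0,0,0,-1],[0,0,0,0,0,0,-1],[0,0,0,0,0,0,-1],[0,0,0,0,0,0,-1],[0,0,0,0,0,0,-1],[0,0,0,0,0,0,-1],[0,0,0,0,0,0,-1],[0,0,0,0,0,0,-1],[0,0,0,0,0,0,-1],[0,0,0,0,0,0,-1],[0,0,0,0,0,0,-1],[0,0,0,0,0,0,-1],[0,0,0,0,0,0,-1],[0,0,0,0,0,0,-1],[0,0,0,0,0,0,-1],[0,0,0,0,0,0,-1],[0,0,0,0,0,0,-1],[0,0,0,0,0,0,-1]])

```text
time_s: 27.5
ee_pos: [398.3, -55.8, 128.9]
ee_rot: [-180.0, -0.0, 6.8]
force: [0.0, -0.5, -2.8]
gripper_width: 29.9
gripper_force: 60.0
```

```bash
python3 - <<'E'
from h import *
for i in range(6):
    q,k,res=rim(grab_frame('scene'),[655,-2],r=133.55)
    if i%5==0:
        a=grab_frame('scene'); q-=[654.5,-2.38]; s=state();print('t',s['time_s'],'press',q@EX,'sway',q@EY,s['ee_pos'],s['gripper_force'],s['force'])
cv2.imwrite('pics/end.png',a[:,:,::-1])
E
```

```text
t 27.6 press -0.026451226680497895 sway 0.2458495632178459 [398.29910468 -55.83803646 128.94066763] 59.99031901359558 [-0.11563864 -0.79784238 -2.92006662]
t 27.9 press -0.02651188439632077 sway -0.09334776832964423 [398.26686068 -55.84829159 128.93722919] 59.990469217300415 [ 0.29682995 -0.11860063 -3.18295447]
```

View pics/end.png

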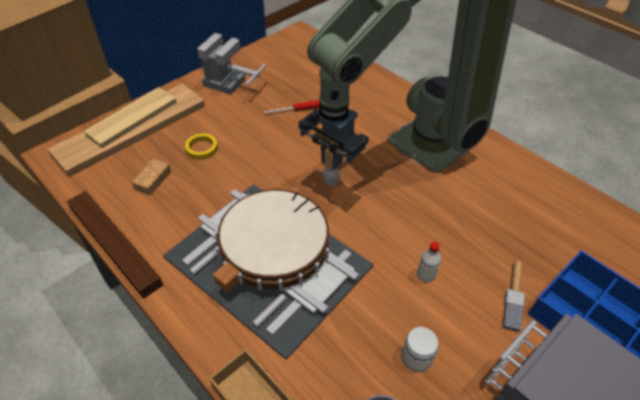

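The final picture shows the rim back at rest at (273,232) and the tool upright in the gripper at (332,175), clear of the rim. The glue bottle, tin and tape are where they started.

```bash
python3 -c "
from workcell import workorder
print(workorder.job_done())"
```

```text
the job is handed in; nothing more can be done
None
```

I pressed the binding at the left, middle and right marks in order at about 7 N (estimated from how far the carriage was pushed back) and handed the job in at about 28 s; the hand-in gave no verdict, but the rim is back at rest and the tool is held upright clear of it.

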